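# Clamp down a van battery: slide the hold-down bar home and tighten its wing nut

## Task

Push the forked hold-down bar on top of the battery fully home, so that its fork closes round the threaded rod under the wing nut. Then tighten the wing nut clockwise, in short strokes clear of the red terminal cover and the blue vent, until the bar is snug: about 6 N felt at the end of a wing, not overtightened. Do not touch the red cover or the blue vent, leave the other things on the bench alone, and let go of everything at the end.

Things in the scene. Friction and masses are not known exactly. Their poses are not given: they have to be found in the camera images.
- tray: Steel tray holding a black battery, fixed. Origin on the bench under the bar's sliding line; x runs along that line away from the rod, y across, z up. Battery lid 156 mm above the bench, x -63 to +64, y -125 to +62 mm. Two ribs 5 mm high on the lid (x -20 to +46 mm) guide the bar. A black negative terminal is at x -42, y -100 mm.
- rod_foot (a point): Point on the bench on the axis of the upright steel threaded rod (10 mm thick, top about 200 mm above the bench), which stands just outside the battery at x -78, y 0 mm in the tray's frame and carries the wing nut. The side away from the battery is free of obstacles.
- keeper (a point): Middle of the top of the steel keeper that bridges the bar: 10 mm long in the tray's x (53 to 63 mm), 41 mm wide, top 12 mm above the lid. Fixed.
- bar: Loose aluminium bar, 26 mm wide, 6 mm thick, flat on the lid along the tray's x. Origin: underside. Plate from x -73 to +88 mm, then two prongs from -73 to -101 mm (slot 13 mm wide, open to -x). Starts 29 to 37 mm too far to the tray's +x. Home: origin over the tray's origin, slot bottom against the rod, felt as a hard stop. Slides with a few N.
- lug (a point): Middle of the +x face of the bar's red upright lug, to be pushed towards -x or pinched: 8 mm thick (x -19 to -11 mm in the bar's frame), 24 mm wide, its top 38 mm above the lid.
- nut (a joint): Brass wing nut, angle in rad, growing clockwise from above (tightening). At 0 its 2 wings lie along the tray's y: 6 mm thick, reaching 27 mm from the axis; hub radius 8. Wings 171-203 mm above the bench at the start (within 3), 170-194 clamped. Meets the bar at an unknown 2-5 rad: feel it. Free it needs 0.03 N m; on the bar this rises over about 1 rad: snug 0.16, loose under 0.12, too tight over 0.2.
- terminal: Red terminal cover on the lid, fixed: upright cylinder 26 mm across, 40 mm tall, with a small block towards +x. Origin: underside centre, at tray x -42, y +30 mm; 34 mm clear from the nut's axis. Not to be touched.
- vent: Blue vent with a white top on the lid, fixed: upright cylinder 26 mm across, 40 mm tall. Origin: underside centre, at tray x -42, y -30 mm; 34 mm clear from the nut's axis. Not to be touched.
- spanner: Bystander: steel spanner 160 mm long lying on the bench; origin under its middle.
- grease: Bystander: jar with a yellow lid, 60 mm across, 75 mm tall; origin underside centre.
- spray: Bystander: blue spray can, 52 mm across, 150 mm tall; origin underside centre.
Not all that is in view belongs to the job. There is more than one size of the bar; the job needs the smaller. Leave any purple look-alike of the part that bears nut alone.

How it is judged:
By the outcome, as a careful person would: the job done as asked, in the order asked, and still so for the second after the job is handed in, with the robot touching nothing.
It also fails if it takes over 72 s, if anything falls off the work surface, if the arm or the gripper's body presses on something with over 40 N, if the wrist force passes 120 N, or if a joint passes its speed limit or range.

## Robot

A 7-joint arm with a two-finger parallel gripper is mounted at the origin on the work surface. World frame = base frame: x ahead of the robot, y to its left, z up, the work surface at z = 0. Lengths are in m, angles in rad, forces in N, time in s.
With the tool pointing down it reaches from about 0.4 to 0.85 m from the base axis. Payload 10.4 kg.
Tool frame: the origin (TCP) lies midway between the tips of the shut fingers; the grasp point (between the pads) lies 19 mm behind it; z points along the fingers, y is the line along which they close (so a half turn about z gives the same grasp; the last joint's range is limited). The gripper opens to 87 mm and grips with 3 to 60 N. Pads are 19 mm wide; open, the fingers measure 117 mm over their backs; the gripper's body (75 mm by 190 mm) begins 51 mm behind the grasp point.
Start: joints at [-1.357, 0.332, -0.065, 1.46, 0.022, 1.35, -0.088], TCP at [0.147, 0.608, 0.223] pointing down, gripper open.
Joint ranges: [-2.6, 2.6], [-0.5, 2.12], [-1.47, 1.34], [0.16, 2.42], [-1.27, 4.41], [0.06, 2.06], [-2.6, 2.6]. Speed limits (rad/s): [2.22, 2.22, 2.79, 2.79, 3.14, 3.14, 3.14].

## Interface

Orientations are given as a unit quaternion [x, y, z, w].
In Python, from bench import sensors, eyes, order gives the robot as it stands.
- The arm moves only by the tool arm_command, never from a script. Its argument "steps" is a list of rows, each an object with "rot": the turn, a rotation vector about the world's x, y, z in degrees, a list of three; "slide": the shift along the world's x, y, z in m, a list of three; "grip": the opening, from 0 (shut) to 1 (fully open). A call has exactly 8 rows; each row shifts and turns the commanded pose from where the row before left it; what a row does not reach is not made up. A row lasts 1/8 s, in which the tool goes at most 62.5 mm and 10.7 degrees, less where a joint would pass 70% of its speed; a pose out of reach is approached as far as the arm can. A call with a gripper value outside its range is refused whole. The fingers move at their own pace and stop on an object; "newtons" is the grip in N (left out, the last holds). Time passes only in rows, so rows that do not move let the fingers close, or fill a call up. It gives the time, the measured TCP pose, the force, the opening and the grip force at its end, in the units of the state.
- sensors.read_state(): the state, without advancing time (a new reading comes with each control period).
- eyes.camera(name): name is "scene" or "side" or "wrist"; returns a dict with "pixels" (420x560x3 uint8, red, green, blue), "intrinsics" (3x3 intrinsics, pixels), "pose" (4x4, takes a point from camera to world coordinates). Camera axes: x right, y down, z forward; pixel columns grow to the right and rows downward; lengths in m; the calibration is good to about 2 mm. A picture is of the moment at which its call begins. There is no depth.
- order.close_job(): hands the job in; it is judged then, once.
Trained networks look in a picture, given as the dict that the camera call returned (one of the last four; its "shot" number tells which), for a name from the list of things; names that differ only in an ending like _2 or _b are one class to them, and where a whole thing is asked for, a point or a joint stands for the part that bears it (a point fixed in the world has none). Each returns a list of dicts, best first, with "conf" (0 to 1); they miss things now and then, are a little off and sometimes report something else, mostly with a low value. They report only what shows in the picture. A call takes as long as a camera call. They do not tell look-alikes from the thing itself.
- eyes.look_for(name, picture): "bbox" ([left, top, right, bottom] in pixels, round what is visible of it).
The state is a dict: "time": time; "joint_positions": joint angles; "joint_vel": joint speeds; "joint_torque": joint torques, N m; "ee_pos": TCP position; "eef_rot": TCP orientation; "ft_force": force on the tool from outside, world axes, zero at the start; "torque": the same for the moment, N m; "width": finger opening in m; "grip_force": force on a finger pad.
Only numpy, scipy, OpenCV 4.12 (cv2) and the standard library are available. Lean on these libraries where they do the work, as an engineer would, in place of code of your own. Each camera call takes 0.05 s, during which the arm holds its last target. There are 200 camera calls.

## Working session

There is one attempt and no reset: what is moved stays moved. The work goes in short steps, Python scripts to look and compute and a tool call to move; the robot and the scene stay as the last step left them, time stands still between calls to the robot, and variables do not carry over. Pictures are saved under pics/ and viewed, at most 11 in all, crops included, and the job is handed in when it is done.

Besides the shell and the picture viewer there is one more tool, called after ">>>" as name(argument=value, ...) on one line, values as JSON. arm_command: Moves the arm, as the interface text tells. Its arguments: {"type":"object","properties":{"steps":{"type":"array","items":{"type":"object","properties":{"rot":{"type":"array","items":{"type":"number"}},"slide":{"type":"array","items":{"type":"number"}},"grip":{"type":"number"}}}},"newtons":{"type":"number"}},"required":["steps"]}

```bash
ls; mkdir -p pics
cat > h.py <<'E'
from bench import sensors, eyes, order
import numpy as np, cv2
def snap(n,f=None):
    p=eyes.camera(n)
    if f: cv2.imwrite('pics/'+f,cv2.cvtColor(p['pixels'],cv2.COLOR_RGB2BGR))
    return p
def proj(p,X):
    X=np.atleast_2d(X);T=np.linalg.inv(p['pose']);c=X@T[:3,:3].T+T[:3,3]
    q=c@np.array(p['intrinsics']).T;return q[:,:2]/q[:,2:]
def onz(p,uv,z):
    d=p['pose'][:3,:3]@np.linalg.inv(p['intrinsics'])@np.array([*uv,1.]);o=p['pose'][:3,3]
    return o+d*(z-o[2])/d[2]
E
python3 - <<'E'
from h import *
s=sensors.read_state();print({k:np.round(v,3) for k,v in s.items()})
for n in ['scene','side']:
    p=snap(n,n+'0.png');p['pose']=np.array(p['pose']);print(n,np.round(p['pose'],3).tolist())
    for o in ['tray','bar','lug','nut','terminal','vent']:
        print(o,[(np.round(d['bbox']).tolist(),round(d['conf'],2)) for d in eyes.look_for(o,p)])
a=cv2.imread('pics/scene0.png')
E
```

```text
pics
{'time': np.float64(0.0), 'joint_positions': array([-1.357,  0.333, -0.065,  1.461,  0.022,  1.35 , -0.089]), 'joint_vel': array([-0.002, -0.   , -0.002,  0.001,  0.001,  0.   , -0.001]), 'joint_torque': array([-0.0000e+00, -6.2327e+01,  2.4000e-02, -3.8988e+01, -6.1000e-02,
        4.0000e-02,  0.0000e+00]), 'ee_pos': array([0.147, 0.607, 0.222]), 'eef_rot': array([ 0.118,  0.993, -0.001, -0.   ]), 'ft_force': array([-0.205, -0.966, -0.44 ]), 'torque': array([ 0.022, -0.031,  0.051]), 'grip_force': np.float64(0.0), 'width': np.float64(0.087)}
scene [[-0.838, 0.341, -0.425, 0.899], [0.545, 0.555, -0.629, 0.585], [0.021, -0.759, -0.651, 0.716], [0.0, 0.0, 0.0, 1.0]]
tray [([206.0, 178.0, 300.0, 289.0], 0.57)]
bar [([366.0, 216.0, 396.0, 297.0], 0.92), ([201.0, 202.0, 271.0, 234.0], 0.58)]
lug [([200.0, 205.0, 269.0, 234.0], 0.75), ([359.0, 218.0, 398.0, 293.0], 0.72)]
nut [([272.0, 190.0, 295.0, 203.0], 0.75)]
terminal [([263.0, 204.0, 282.0, 225.0], 0.76)]
vent [([261.0, 188.0, 270.0, 203.0], 0.67)]
side [[0.953, -0.153, 0.263, 0.283], [-0.304, -0.431, 0.849, -0.751], [-0.016, -0.889, -0.457, 0.572], [0.0, 0.0, 0.0, 1.0]]
tray [([260.0, 180.0, 353.0, 304.0], 0.8)]
bar [([113.0, 227.0, 210.0, 282.0], 0.75), ([270.0, 182.0, 350.0, 209.0], 0.73)]
lug [([114.0, 226.0, 210.0, 280.0], 0.86), ([271.0, 186.0, 353.0, 207.0], 0.56)]
nut [([274.0, 190.0, 287.0, 213.0], 0.58), ([252.0, 185.0, 273.0, 199.0], 0.46)]
terminal [([268.0, 178.0, 292.0, 198.0], 0.47)]
vent [([276.0, 189.0, 287.0, 212.0], 0.71), ([261.0, 182.0, 353.0, 302.0], 0.46)]
```

View pics/scene0.png

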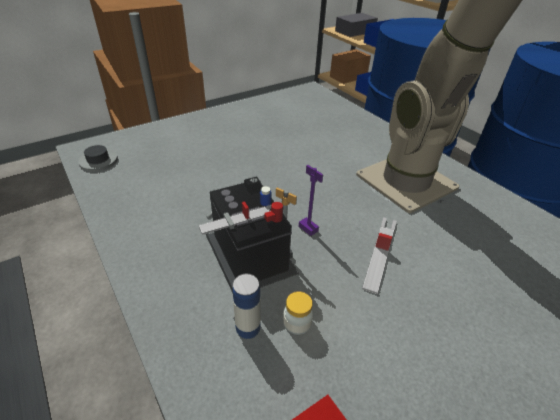

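View pics/side0.png

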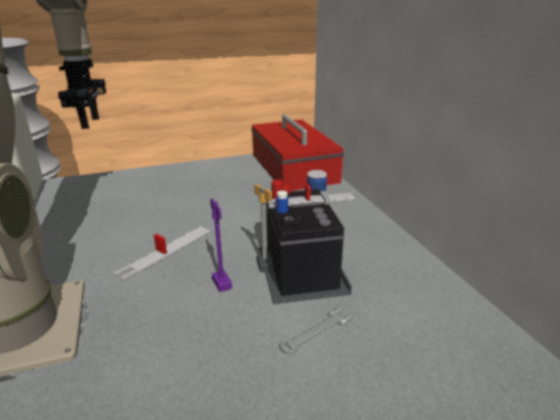

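The scene view shows the battery at about (250,230), with the rod and brass nut at (286,196). The purple look-alike stands at (313,200) on the robot's side of it. The side view has the nut at (263,192) and the purple one at (217,210). I'll zoom in for accurate points.

Run:
```python
import cv2,numpy as np
a=cv2.imread('pics/scene0.png')[160:300,190:330];b=cv2.imread('pics/side0.png')[170:310,205:365]
a=cv2.resize(a,None,fx=2.8,fy=2.8*1.0,interpolation=cv2.INTER_CUBIC);b=cv2.resize(b,None,fx=2.5,fy=2.8,interpolation=cv2.INTER_CUBIC)
cv2.imwrite('pics/z0.png',np.hstack([a,b]));print(a.shape,b.shape)
```

```text
(392, 392, 3) (392, 400, 3)
```

View pics/z0.png

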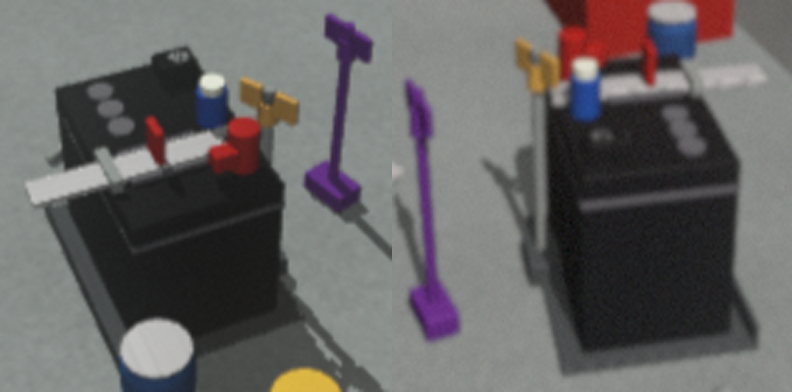

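Crops: in the scene view the rod top is at (286,194), vent top (266,189), cover top (277,206) and lug top (245,204). The side view shows the rod top at (263,191) and the vent at (283,194). Next I'll fit the tray pose.

```bash
cat > fit.py <<'E'
from h import *
from scipy.optimize import least_squares
S=lambda x,y:(x/2.8+190,y/2.8+160)
D=lambda x,y:((x-392)/2.5+205,y/2.8+170)
pts=[('scene',(-.078,0,.2),S(268,93)),('scene',(-.042,-.03,.196),S(212,82)),('scene',(-.042,.03,.196),S(244,128)),('scene',('b',0,.194),S(154,122)),
('scene',(.064,.062,.156),S(133,248)),('scene',(-.063,.062,.156),S(280,207)),('scene',(.064,-.125,.156),S(57,90)),('scene',(.058,0,.168),S(108,165)),
('side',(-.078,0,.2),D(537,60)),('side',(-.042,-.03,.196),D(586,66)),('side',(-.042,.03,.196),D(572,33)),('side',('b',0,.194),D(650,44)),('side',(.064,-.125,.156),D(735,160))]
cam={n:snap(n) for n in['scene','side']}
def res(v):
    r=[]
    for c,X,uv in pts:
        X=[v[3]-.015 if X[0]=='b' else X[0],*X[1:]]
        cs,sn=np.cos(v[2]),np.sin(v[2])
        r.append(proj(cam[c],[v[0]+cs*X[0]-sn*X[1],v[1]+sn*X[0]+cs*X[1],X[2]])[0]-uv)
    return np.ravel(r)
best=min((least_squares(res,[.55,0,y,.033],loss='soft_l1') for y in np.arange(-3,3,1)),key=lambda o:o.cost)
print(best.x,np.degrees(best.x[2]),best.cost);print(np.round(best.fun.reshape(-1,2),1))
E
python3 fit.py
python3 - <<'E'
from h import *
p=snap('scene');q=snap('side')
# purple: triangulate top of stick & base
def tri(u,v):
    A=[];b=[]
    for c,x in((p,u),(q,v)):
        d=c['pose'][:3,:3]@np.linalg.inv(c['intrinsics'])@np.array([*x,1.]);d/=np.linalg.norm(d)
        M=np.eye(3)-np.outer(d,d);A.append(M);b.append(M@c['pose'][:3,3])
    return np.linalg.lstsq(np.vstack(A),np.hstack(b),rcond=None)[0]
print(tri((348/2.8+190,38/2.8+160),((420-392)/2.5+205,108/2.8+170)))
print(tri((332/2.8+190,185/2.8+160),((434-392)/2.5+205,308/2.8+170)))
E
```

```text
[ 0.5868712   0.03956252 -0.16279054  0.03450724] -9.327210889084775 24.933627999327758
[[ 0.3 -0.7]
 [-0.   0.7]
 [-0.6  0.3]
 [-0.5  1.8]
 [-2.4 -5.7]
 [ 1.1 -7.3]
 [-1.1 -1.2]
 [-0.6  0.1]
 [-1.1 -5.7]
 [-1.5 -1.5]
 [-0.4 -1.1]
 [-1.  -0.8]
 [ 1.2 -0.1]]
[0.4012814  0.01162443 0.18518287]
[0.40085859 0.01191195 0.01183597]
```

>>> arm_command(steps=[{"slide": [0.03, -0.035, 0.01], "rot": [0, 0, 0.6], "grip": 0}, {"slide": [0.03, -0.036, 0.01], "rot": [0, 0, 0.6], "grip": 0}, {"slide": [0.03, -0.036, 0.01], "rot": [0, 0, 0.6], "grip": 0}, {"slide": [0.03, -0.036, 0.01], "rot": [0, 0, 0.6], "grip": 0}, {"slide": [0.03, -0.036, 0], "rot": [0, 0, 0.6], "grip": 0}, {"slide": [0.03, -0.036, 0], "rot": [0, 0, 0.6], "grip": 0}, {"slide": [0.03, -0.036, 0], "rot": [0, 0, 0.6], "grip": 0}, {"slide": [0.03, -0.036, 0], "rot": [0, 0, 0], "grip": 0}])

```text
time: 1.9
ee_pos: [0.3875, 0.3193, 0.2628]
eef_rot: [0.082, 0.997, 0.0, 0.0]
ft_force: [-0.3, 0.1, 0.2]
width: 0.015
grip_force: 0.0
```

>>> arm_command(steps=[{"slide": [0.031, -0.036, 0], "grip": 0}, {"slide": [0.031, -0.036, 0], "grip": 0}, {"slide": [0.031, -0.036, 0], "grip": 0}, {"slide": [0.031, -0.036, 0], "grip": 0}, {"slide": [0.031, -0.036, 0], "grip": 0}, {"slide": [0.031, -0.036, 0], "grip": 0}, {"slide": [0.031, -0.036, 0], "grip": 0}, {"slide": [0.031, -0.036, 0], "grip": 0}])

```text
schema error: expected keys rot, slide, grip
```

Run:
```python
from h import *
p=snap('wrist','w1.png');print(np.round(p['pose'],3).tolist())
s=sensors.read_state();print(s['ee_pos'],s['eef_rot'],s['joint_positions'],s['width'])
def T(x,y,z):
    c,n=np.cos(-.1628),np.sin(-.1628);return [.5869+c*x-n*y,.0396+n*x+c*y,z]
for X in [(-.078,0,.2),(-.042,-.03,.196),(-.042,.03,.196),(.0195,0,.194),(.058,0,.168),(.064,.062,.156),(.064,-.125,.156)]: print(X,np.round(proj(p,T(*X))[0]))
for _ in range(6):
    snap('side');s=sensors.read_state();print(np.round(s['ft_force'],2),np.round(s['torque'],3))
```

```text
[[0.163, 0.952, 0.26, 0.316], [0.987, -0.157, -0.043, 0.331], [0.0, 0.263, -0.965, 0.424], [0.0, 0.0, 0.0, 1.0]]
[0.39194495 0.31363214 0.26297599] [ 8.53936028e-02  9.96346597e-01 -5.17913612e-04  1.05956177e-03] [-0.94875048  0.03282516  0.18641552  1.72709184 -0.00387746  1.38162025
  0.63809375] 0.011205712290510645
(-0.078, 0, 0.2) [  1. 402.]
(-0.042, -0.03, 0.196) [-19. 430.]
(-0.042, 0.03, 0.196) [ 46. 430.]
(0.0195, 0, 0.194) [ 29. 477.]
(0.058, 0, 0.168) [ 54. 478.]
(0.064, 0.062, 0.156) [118. 470.]
(0.064, -0.125, 0.156) [-48. 471.]
[-0.33  0.47  0.09] [-0.021  0.022 -0.049]
[-0.28  0.8  -0.46] [0.071 0.017 0.004]
[-0.35  0.99  0.14] [0.041 0.044 0.036]
[-0.    0.92 -0.05] [0.052 0.026 0.033]
[ 0.36  0.74 -0.93] [-0.037 -0.019 -0.022]
[-0.71  0.48 -0.63] [ 0.031 -0.009  0.005]
```

View pics/w1.png

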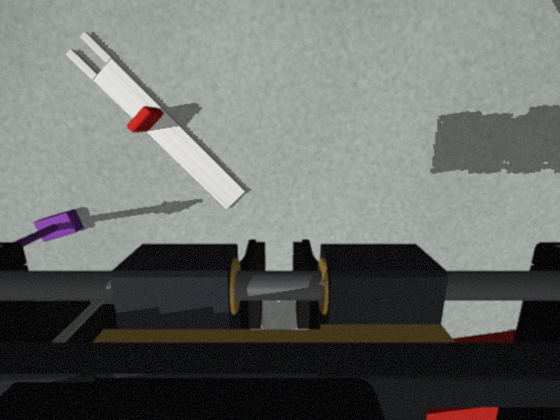

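The wrist view shows the spare bar at (155,120), the purple base at (60,225) and the shut fingers at (275,270). The battery is out of view. Carrying on to the battery.

>>> arm_command(steps=[{"slide": [0.031, -0.036, 0], "rot": [0, 0, 0], "grip": 0}, {"slide": [0.031, -0.036, 0], "rot": [0, 0, 0], "grip": 0}, {"slide": [0.031, -0.036, 0], "rot": [0, 0, 0], "grip": 0}, {"slide": [0.031, -0.036, 0], "rot": [0, 0, 0], "grip": 0}, {"slide": [0.031, -0.036, 0], "rot": [0, 0, 0], "grip": 0}, {"slide": [0.031, -0.035, 0], "rot": [0, 0, 0], "grip": 0}, {"slide": [0.03, -0.035, 0], "rot": [0, 0, 0], "grip": 0}, {"slide": [0.03, -0.034, 0], "rot": [0, 0, 0], "grip": 0}])

```text
time: 3.25
ee_pos: [0.6334, 0.0372, 0.2624]
eef_rot: [0.08, 0.997, 0.0, -0.0]
ft_force: [-0.6, -0.4, -0.6]
width: 0.0002
grip_force: 0.0
```

```bash
cat >> h.py <<'E'
TR=[.5869,.0396,-.1628]
def T(x,y,z):
    c,n=np.cos(TR[2]),np.sin(TR[2]);return [TR[0]+c*x-n*y,TR[1]+n*x+c*y,z]
def toT(P):
    c,n=np.cos(TR[2]),np.sin(TR[2]);a,b=P[0]-TR[0],P[1]-TR[1];return np.round([c*a+n*b,-n*a+c*b,P[2]],4)
def st():
    s=sensors.read_state();q=s['eef_rot'];print('tray',toT(s['ee_pos']),'w',np.round(s['ee_pos'],4),'yaw_y',np.round(np.degrees(np.arctan2(q[1]**2-q[0]**2,2*q[0]*q[1])),1),'q7',round(s['joint_positions'][6],2),'f',np.round(s['ft_force'],1),'tq',np.round(s['torque'],3),'wid',round(float(s['width']),4),'t',round(float(s['time']),2));return s
E
python3 - <<'E'
from h import *
p=snap('wrist','w2.png');st()
for X in [(-.078,0,.2),(-.042,-.03,.196),(-.042,.03,.196),(.0195,0,.194),(.058,0,.168),(.064,.062,.156),(.064,-.125,.156)]: print(X,np.round(proj(p,T(*X))[0]))
E
```

```text
tray [ 0.0494 -0.0006  0.2617] w [0.6355 0.031  0.2617] yaw_y 80.5 q7 1.4 f [-3.9 -4.8 -1.9] tq [-0.269  0.283  0.015] wid 0.0002 t 3.3
(-0.078, 0, 0.2) [271.  37.]
(-0.042, -0.03, 0.196) [227.  97.]
(-0.042, 0.03, 0.196) [316.  98.]
(0.0195, 0, 0.194) [272. 186.]
(0.058, 0, 0.168) [273. 225.]
(0.064, 0.062, 0.156) [343. 227.]
(0.064, -0.125, 0.156) [132. 227.]
```

View pics/w2.png

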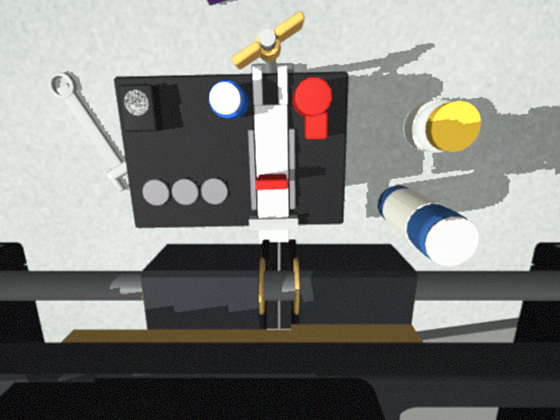

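The wrist view is clear: rod top (268,39), wings from (235,62) to (303,17), vent (227,98), cover (313,95), lug (272,181) and keeper (273,225). I'll refit with these points.

Run:
```python
from h import *
from scipy.optimize import least_squares
p=snap('wrist','w3.png')
# detections again in the settled picture
for o in ['nut','terminal','vent','lug']: print(o,[(np.round(d['bbox']).tolist(),round(d['conf'],2)) for d in eyes.look_for(o,p)][:2])
im=p['pixels'].astype(int);r,g,b=im[...,0],im[...,1],im[...,2]
def cen(m,box):
    x0,y0,x1,y1=box;q=np.argwhere(m[y0:y1,x0:x1]);return q.mean(0)[::-1]+[x0,y0],q.min(0)[::-1]+[x0,y0],q.max(0)[::-1]+[x0,y0],len(q)
print('lug',cen((r>150)&(g<60),(240,150,300,210)));print('ventwhite',cen((r>200)&(g>200)&(b>200),(205,75,246,125)))
print('red',cen((r>150)&(g<60),(285,60,345,112)));print('brass',cen((r>130)&(g>90)&(b<90),(220,0,320,75)))
st()
for X in [(-.078,0,.2),(-.042,-.03,.196),(-.042,.03,.196),(.0195,0,.194),(.058,0,.168),(-.063,.062,.156),(-.063,-.125,.156)]: print(X,np.round(proj(p,T(*X))[0]))
```

```text
nut []
terminal [([300.0, 70.0, 338.0, 137.0], 0.96)]
vent [([214.0, 75.0, 254.0, 116.0], 0.75)]
lug [([262.0, 59.0, 295.0, 242.0], 0.55)]
lug (array([279.04545455, 179.57142857]), array([263, 176]), array([294, 184]), 154)
ventwhite (array([231.71031746,  93.23941799]), array([217,  77]), array([245, 109]), 756)
red (array([321.43359375,  94.15039062]), array([300,  72]), array([339, 111]), 512)
brass (array([278.22960152,  41.09487666]), array([244,  12]), array([311,  63]), 527)
tray [0.0449 0.0064 0.2623] w [0.6322 0.0387 0.2623] yaw_y 80.8 q7 1.39 f [-0.6  0.4  0.3] tq [-0.017  0.028  0.036] wid 0.0002 t 3.55
(-0.078, 0, 0.2) [279.  31.]
(-0.042, -0.03, 0.196) [235.  93.]
(-0.042, 0.03, 0.196) [324.  92.]
(0.0195, 0, 0.194) [280. 182.]
(0.058, 0, 0.168) [280. 222.]
(-0.063, 0.062, 0.156) [359.  68.]
(-0.063, -0.125, 0.156) [119.  69.]
```

>>> arm_command(steps=[{"slide": [-0.001, -0.007, 0], "rot": [0, 0, 0], "grip": 0}, {"slide": [0, 0, -0.021], "rot": [0, 0, 0], "grip": 0}, {"slide": [0, 0, -0.021], "rot": [0, 0, 0], "grip": 0}, {"slide": [0, 0, -0.021], "rot": [0, 0, 0], "grip": 0}, {"slide": [0, 0, -0.02], "rot": [0, 0, 0], "grip": 0}, {"slide": [0, 0, 0], "rot": [0, 0, 0], "grip": 0}, {"slide": [0, 0, 0], "rot": [0, 0, 0], "grip": 0}, {"slide": [0, 0, 0], "rot": [0, 0, 0], "grip": 0}])

```text
time: 4.55
ee_pos: [0.6321, 0.0297, 0.1807]
eef_rot: [0.082, 0.997, 0.0, 0.001]
ft_force: [-0.2, 0.1, -0.2]
width: 0.0003
grip_force: 0.0
```

```bash
sed -i 's/^TR=.*/TR=[.5867,.0386,-.1628]/' h.py; python3 -c "
from h import *
st()"
```

```text
tray [ 0.0462 -0.0015  0.1807] w [0.6321 0.0297 0.1807] yaw_y 80.6 q7 1.42 f [-0.2  0.1 -0.2] tq [-0.038 -0.015 -0.019] wid 0.0003 t 4.55
```

>>> arm_command(steps=[{"slide": [-0.005, 0.001, 0], "rot": [0, 0, 0], "grip": 0}, {"slide": [-0.005, 0.001, 0], "rot": [0, 0, 0], "grip": 0}, {"slide": [-0.005, 0.001, 0], "rot": [0, 0, 0], "grip": 0}, {"slide": [-0.005, 0.001, 0], "rot": [0, 0, 0], "grip": 0}, {"slide": [-0.005, 0.001, 0], "rot": [0, 0, 0], "grip": 0}, {"slide": [-0.005, 0.001, 0], "rot": [0, 0, 0], "grip": 0}, {"slide": [-0.004, 0, 0], "rot": [0, 0, 0], "grip": 0}, {"slide": [-0.003, 0, 0], "rot": [0, 0, 0], "grip": 0}])

```text
time: 5.55
ee_pos: [0.5945, 0.0357, 0.1797]
eef_rot: [0.082, 0.997, 0.0, 0.0]
ft_force: [3.4, 0.3, 0.8]
width: 0.0004
grip_force: 1.0
```

>>> arm_command(steps=[{"slide": [-0.002, 0, 0], "rot": [0, 0, 0], "grip": 0}, {"slide": [-0.002, 0.001, 0], "rot": [0, 0, 0], "grip": 0}, {"slide": [-0.001, 0, 0], "rot": [0, 0, 0], "grip": 0}, {"slide": [-0.001, 0, 0], "rot": [0, 0, 0], "grip": 0}, {"slide": [-0.001, 0, 0], "rot": [0, 0, 0], "grip": 0}, {"slide": [0, 0, 0], "rot": [0, 0, 0], "grip": 0}, {"slide": [0, 0, 0], "rot": [0, 0, 0], "grip": 0}, {"slide": [0, 0, 0], "rot": [0, 0, 0], "grip": 0}])

```text
time: 6.55
ee_pos: [0.5875, 0.0366, 0.1794]
eef_rot: [0.082, 0.997, 0.0, -0.0]
ft_force: [1.9, 0.1, 1.0]
width: 0.0004
grip_force: 0.9
```

```bash
python3 -c "
from h import *
st()"
```

```text
tray [ 0.0011 -0.0018  0.1794] w [0.5875 0.0366 0.1794] yaw_y 80.6 q7 1.38 f [1.9 0.1 1. ] tq [-0.022 -0.478  0.055] wid 0.0004 t 6.55
```

Sliding at 2–3 N. Next I'll creep on to the hard stop.

>>> arm_command(steps=[{"slide": [-0.001, 0, 0], "rot": [0, 0, 0], "grip": 0}, {"slide": [-0.001, 0, 0], "rot": [0, 0, 0], "grip": 0}, {"slide": [-0.001, 0, 0], "rot": [0, 0, 0], "grip": 0}, {"slide": [-0.001, 0, 0], "rot": [0, 0, 0], "grip": 0}, {"slide": [0, 0, 0], "rot": [0, 0, 0], "grip": 0}, {"slide": [0, 0, 0], "rot": [0, 0, 0], "grip": 0}, {"slide": [0, 0, 0], "rot": [0, 0, 0], "grip": 0}, {"slide": [0, 0, 0], "rot": [0, 0, 0], "grip": 0}])

```text
time: 7.55
ee_pos: [0.5854, 0.0366, 0.1803]
eef_rot: [0.082, 0.997, 0.0, 0.002]
ft_force: [9.8, 0.1, 0.1]
width: 0.0004
grip_force: 5.0
```

>>> arm_command(steps=[{"slide": [-0.001, 0, 0], "rot": [0, 0, 0], "grip": 0}, {"slide": [-0.001, 0, 0], "rot": [0, 0, 0], "grip": 0}, {"slide": [0, 0, 0], "rot": [0, 0, 0], "grip": 0}, {"slide": [0, 0, 0], "rot": [0, 0, 0], "grip": 0}, {"slide": [0, 0, 0], "rot": [0, 0, 0], "grip": 0}, {"slide": [0, 0, 0], "rot": [0, 0, 0], "grip": 0}, {"slide": [0, 0, 0], "rot": [0, 0, 0], "grip": 0}, {"slide": [0, 0, 0], "rot": [0, 0, 0], "grip": 0}])

```text
time: 8.55
ee_pos: [0.5851, 0.0366, 0.1805]
eef_rot: [0.082, 0.997, 0.0, 0.004]
ft_force: [19.8, 0.9, -6.3]
width: 0.0004
grip_force: 9.8
```

Hard stop at 20 N with only 0.3 mm of movement, so the bar is home. Backing off, raising and looking.

>>> arm_command(steps=[{"slide": [0.01, -0.001, 0], "rot": [0, 0, 0], "grip": 0}, {"slide": [0.008, -0.001, 0.01], "rot": [0, 0, 0], "grip": 0}, {"slide": [0, 0, 0.03], "rot": [0, 0, 0], "grip": 0}, {"slide": [0, 0, 0.03], "rot": [0, 0, 0], "grip": 0}, {"slide": [0, 0, 0.02], "rot": [0, 0, 0], "grip": 0.25}, {"slide": [0, 0, 0], "rot": [0, 0, 0], "grip": 0.25}, {"slide": [0, 0, 0], "rot": [0, 0, 0], "grip": 0.25}, {"slide": [0, 0, 0], "rot": [0, 0, 0], "grip": 0.25}])

```text
time: 9.55
ee_pos: [0.5991, 0.0346, 0.2684]
eef_rot: [0.082, 0.997, -0.0, -0.001]
ft_force: [0.1, -0.3, -0.3]
width: 0.0209
grip_force: 0.0
```

Run:
```python
from h import *
p=snap('wrist','w4.png');st()
im=p['pixels'].astype(int);r,g,b=im[...,0],im[...,1],im[...,2]
for X in [(-.078,0,.2),(-.078,0,.19),(-.042,-.03,.196),(-.042,.03,.196),(-.015,0,.194),(-.101,.013,.162),(-.101,-.013,.162)]: print(X,np.round(proj(p,T(*X))[0]))
x=cv2.resize(im[40:240,150:410].astype(np.uint8),None,fx=3,fy=3,interpolation=cv2.INTER_CUBIC);cv2.imwrite('pics/w4z.png',x[...,::-1])
```

```text
tray [ 0.013  -0.0019  0.2686] w [0.5992 0.0346 0.2686] yaw_y 80.6 q7 1.37 f [0.8 1.  0.1] tq [ 0.043 -0.027  0.001] wid 0.0211 t 9.6
(-0.078, 0, 0.2) [282.  94.]
(-0.078, 0, 0.19) [282.  95.]
(-0.042, -0.03, 0.196) [240. 147.]
(-0.042, 0.03, 0.196) [323. 147.]
(-0.015, 0, 0.194) [281. 183.]
(-0.101, 0.013, 0.162) [298.  67.]
(-0.101, -0.013, 0.162) [265.  67.]
```

View pics/w4z.png

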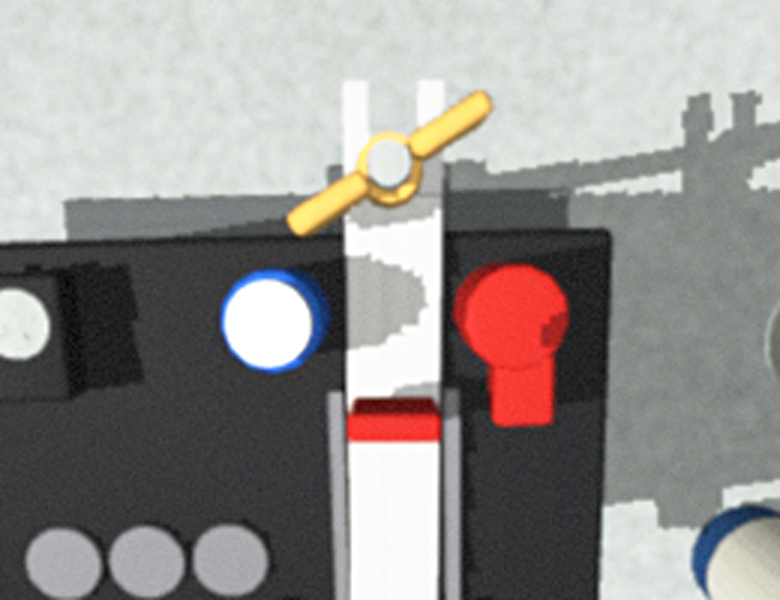

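The bar is home and its fork is round the rod. In the crop the rod is at (389,160) and the wings run from (295,225) to (487,100). Next I'll turn the gripper across the wings, above the nut.

>>> arm_command(steps=[{"slide": [-0.011, 0.002, 0], "rot": [0, 0, 10.3], "grip": 0.24}, {"slide": [-0.011, 0.002, 0], "rot": [0, 0, 10.3], "grip": 0.24}, {"slide": [-0.011, 0.002, 0], "rot": [0, 0, 10.3], "grip": 0.24}, {"slide": [-0.011, 0.002, 0], "rot": [0, 0, 10.3], "grip": 0.24}, {"slide": [-0.011, 0.002, 0], "rot": [0, 0, 10.3], "grip": 0.24}, {"slide": [-0.011, 0.002, 0], "rot": [0, 0, 10.3], "grip": 0.24}, {"slide": [-0.011, 0.002, 0], "rot": [0, 0, 10.3], "grip": 0.24}, {"slide": [-0.011, 0.001, 0], "rot": [0, 0, 10.3], "grip": 0.24}])

```text
time: 10.6
ee_pos: [0.5197, 0.0491, 0.2655]
eef_rot: [-0.539, 0.842, -0.001, -0.005]
ft_force: [0.4, 0.6, 0.0]
width: 0.021
grip_force: 0.0
```

>>> arm_command(steps=[{"slide": [-0.001, 0, 0], "rot": [0, 0, 10.2], "grip": 0.24}, {"slide": [0, 0, 0], "rot": [0, 0, 10.2], "grip": 0.24}, {"slide": [0, 0, 0], "rot": [0, 0, 10.2], "grip": 0.24}, {"slide": [0, 0, 0], "rot": [0, 0, 10], "grip": 0.24}, {"slide": [0, 0, 0], "rot": [0, 0, 0], "grip": 0.24}, {"slide": [0, 0, 0], "rot": [0, 0, 0], "grip": 0.24}, {"slide": [0, 0, 0], "rot": [0, 0, 0], "grip": 0.24}, {"slide": [0, 0, 0], "rot": [0, 0, 0], "grip": 0.24}])

```text
time: 11.6
ee_pos: [0.5144, 0.0458, 0.2333]
eef_rot: [-0.62, 0.783, -0.005, -0.047]
ft_force: [-0.8, -0.7, -0.6]
width: 0.021
grip_force: 0.0
```

Run:
```python
from h import *
p=snap('wrist','w5.png');st()
print(proj(p,[[.5095,.05,.2],[.5095,.05,.19]]))
im=p['pixels']
cv2.imwrite('pics/w5z.png',cv2.resize(im[150:400,130:430],None,fx=2,fy=2)[...,::-1])
```

```text
tray [-0.0725 -0.0046  0.2333] w [0.5144 0.0459 0.2333] yaw_y 166.8 q7 2.57 f [ 0.4 -1.2  0.3] tq [ 0.157  0.032 -0.024] wid 0.0208 t 11.65
[[284.81784258 245.43806742]
 [283.80129527 241.13846566]]
```

View pics/w5z.png

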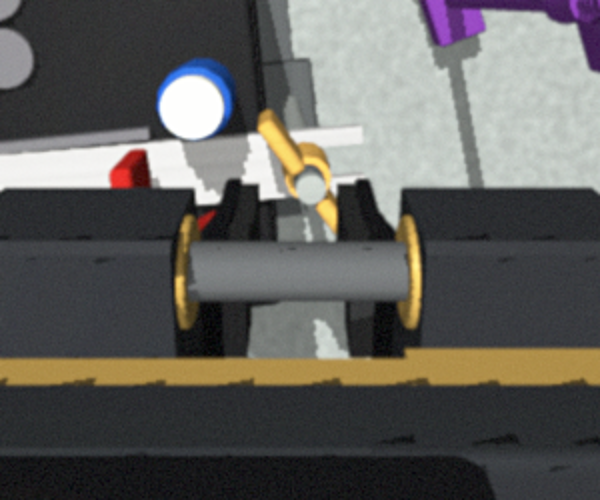

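The wrist limit lies on the counter-clockwise side (q7 2.57), and the tool tilted a little there. In this crop the nut is at (310,185). I'll turn back clockwise, towards the other symmetric angle.

>>> arm_command(steps=[{"slide": [0, 0, 0.005], "rot": [0, 0, -10.3], "grip": 0.24}, {"slide": [0, 0, 0.005], "rot": [0, 0, -10.3], "grip": 0.24}, {"slide": [0, 0, 0], "rot": [0, 0, -10.3], "grip": 0.24}, {"slide": [0, 0, 0], "rot": [0, 0, -10.3], "grip": 0.24}, {"slide": [0, 0, 0], "rot": [0, 0, -10.3], "grip": 0.24}, {"slide": [0, 0, 0], "rot": [0, 0, -10.3], "grip": 0.24}, {"slide": [0, 0, 0], "rot": [0, 0, -10.3], "grip": 0.24}, {"slide": [0, 0, 0], "rot": [0, 0, -10.3], "grip": 0.24}])

```text
time: 12.65
ee_pos: [0.5144, 0.0456, 0.2432]
eef_rot: [0.052, 0.998, 0.028, -0.039]
ft_force: [0.1, -0.5, 0.3]
width: 0.0209
grip_force: 0.0
```

Run:
```python
from h import *
from scipy.spatial.transform import Rotation as R
s=st();print(R.from_quat(s['eef_rot']).as_matrix().round(3))
```

```text
tray [-0.0724 -0.0048  0.2432] w [0.5144 0.0456 0.2432] yaw_y 84.1 q7 1.27 f [ 0.1 -0.5  0.3] tq [-0.083 -0.05  -0.017] wid 0.0209 t 12.65
[[-0.992  0.105 -0.074]
 [ 0.101  0.993  0.059]
 [ 0.08   0.051 -0.995]]
```

>>> arm_command(steps=[{"slide": [-0.005, 0.0044, 0.005], "rot": [-3.4, -4.2, 0], "grip": 0.24}, {"slide": [0, 0, 0], "rot": [0, 0, -10], "grip": 0.24}, {"slide": [0, 0, 0], "rot": [0, 0, -10], "grip": 0.24}, {"slide": [0, 0, 0], "rot": [0, 0, -10], "grip": 0.24}, {"slide": [0, 0, 0], "rot": [0, 0, -10], "grip": 0.24}, {"slide": [0, 0, 0], "rot": [0, 0, -10], "grip": 0.24}, {"slide": [0, 0, 0], "rot": [0, 0, -10], "grip": 0.24}, {"slide": [0, 0, 0], "rot": [0, 0, 0], "grip": 0.24}])

```text
time: 13.65
ee_pos: [0.5094, 0.0501, 0.2482]
eef_rot: [0.541, 0.841, 0.0, -0.001]
ft_force: [-0.5, 0.1, 0.4]
width: 0.0208
grip_force: 0.0
```

Run:
```python
from h import *
from scipy.spatial.transform import Rotation as R
snap('side');s=st();print(R.from_quat(s['eef_rot']).as_matrix().round(3))
p=snap('wrist')
print(proj(p,[[.5095,.05,.2],[.5095,.05,.19]]))
im=p['pixels'];a=cv2.resize(im[150:350,180:380],None,fx=2,fy=2)
cv2.imwrite('pics/w6z.png',a[...,::-1])
```

```text
tray [-0.0782 -0.0012  0.2482] w [0.5094 0.0501 0.2482] yaw_y 24.6 q7 0.2 f [ 0.8 -0.6  0.1] tq [-0.137  0.023 -0.003] wid 0.021 t 13.7
[[-0.417  0.909 -0.001]
 [ 0.909  0.417  0.001]
 [ 0.001 -0.    -1.   ]]
[[278.99737578 229.7207032 ]
 [278.98756084 225.26097952]]
```

View pics/w6z.png

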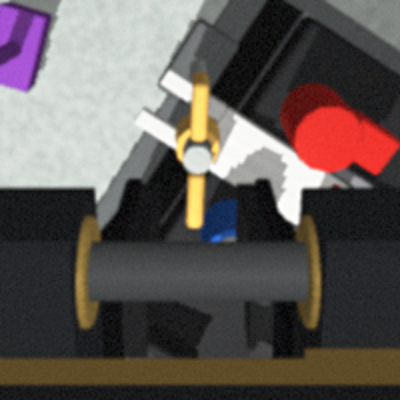

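In the crop the rod top is at (197,158), matching the prediction, and the wings stand upright between the open fingers. Descending.

>>> arm_command(steps=[{"slide": [0, 0, -0.012], "rot": [0, 0, 0], "grip": 0.24}, {"slide": [0, 0, -0.012], "rot": [0, 0, 0], "grip": 0.24}, {"slide": [0, 0, -0.012], "rot": [0, 0, 0], "grip": 0.24}, {"slide": [0, 0, -0.012], "rot": [0, 0, 0], "grip": 0.24}, {"slide": [0, 0, -0.008], "rot": [0, 0, 0], "grip": 0.24}, {"slide": [0, 0, -0.006], "rot": [0, 0, 0], "grip": 0.24}, {"slide": [0, 0, 0], "rot": [0, 0, 0], "grip": 0.24}, {"slide": [0, 0, 0], "rot": [0, 0, 0], "grip": 0.24}])

```text
time: 14.75
ee_pos: [0.5096, 0.0498, 0.1864]
eef_rot: [0.542, 0.84, 0.0, -0.001]
ft_force: [0.7, -0.1, -0.1]
width: 0.0212
grip_force: 0.0
```

>>> arm_command(steps=[{"slide": [0, 0, 0], "rot": [0, 0, -7], "grip": 0.24}, {"slide": [0, 0, 0], "rot": [0, 0, -7], "grip": 0.24}, {"slide": [0, 0, 0], "rot": [0, 0, -7], "grip": 0.24}, {"slide": [0, 0, 0], "rot": [0, 0, -7], "grip": 0.24}, {"slide": [0, 0, 0], "rot": [0, 0, -7], "grip": 0.24}, {"slide": [0, 0, 0], "rot": [0, 0, -7], "grip": 0.24}, {"slide": [0, 0, 0], "rot": [0, 0, -7], "grip": 0.24}, {"slide": [0, 0, 0], "rot": [0, 0, -7], "grip": 0.24}])

```text
time: 15.75
ee_pos: [0.5094, 0.0497, 0.1863]
eef_rot: [0.874, 0.486, 0.001, -0.0]
ft_force: [-0.9, -0.4, -1.4]
width: 0.0208
grip_force: 1.1
```

```bash
cat >> h.py <<'E'
def tq(n=6):
    a=[]
    for _ in range(n):
        eyes.camera('side');s=sensors.read_state();a.append([*s['ft_force'],s['torque'][2]])
    a=np.array(a);print('mean F,tz',a.mean(0).round(3),'sd',a.std(0).round(3));st()
E
python3 -c "
from h import *
tq(4)"
```

```text
mean F,tz [-0.354 -0.153 -0.183 -0.002] sd [0.499 0.308 0.373 0.014]
tray [-0.078  -0.0015  0.1863] w [0.5095 0.0497 0.1863] yaw_y -31.5 q7 -0.79 f [ 0.3 -0.7 -0.5] tq [-0.179  0.226 -0.022] wid 0.0209 t 15.95
```

>>> arm_command(steps=[{"slide": [0, 0, 0], "rot": [0, 0, -7], "grip": 0.24}, {"slide": [0, 0, 0], "rot": [0, 0, -7], "grip": 0.24}, {"slide": [0, 0, 0], "rot": [0, 0, -7], "grip": 0.24}, {"slide": [0, 0, 0], "rot": [0, 0, -7], "grip": 0.24}, {"slide": [0, 0, 0], "rot": [0, 0, -7], "grip": 0.24}, {"slide": [0, 0, 0], "rot": [0, 0, -7], "grip": 0.24}, {"slide": [0, 0, 0], "rot": [0, 0, -7], "grip": 0.24}, {"slide": [0, 0, 0], "rot": [0, 0, -7], "grip": 0.24}])

```text
time: 16.95
ee_pos: [0.5093, 0.0498, 0.186]
eef_rot: [1.0, 0.02, 0.001, -0.0]
ft_force: [0.1, -0.2, -2.1]
width: 0.021
grip_force: 1.3
```

```bash
python3 -c "
from h import *
tq(4);p=snap('scene','s2.png')
p=snap('wrist','w7.png');cv2.imwrite('pics/w7z.png',cv2.resize(p['pixels'][130:350,180:380],None,fx=2,fy=2)[...,::-1])
"
```

```text
mean F,tz [-0.412 -0.004 -0.516  0.023] sd [0.644 0.425 0.384 0.048]
tray [-0.078  -0.0014  0.1862] w [0.5095 0.0499 0.1862] yaw_y -87.4 q7 -1.76 f [-1.3  0.  -0.3] tq [-0.055  0.195 -0.012] wid 0.0207 t 17.15
```

View pics/w7z.png

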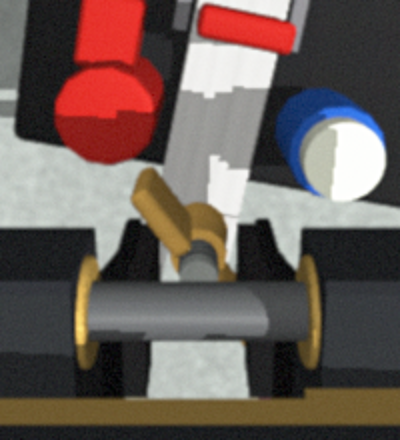

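In the crop the wing touches the left finger at (150,190), and the nut is centred between the fingers at (200,255). So the drive works. Continuing.

>>> arm_command(steps=[{"slide": [0, 0, 0], "rot": [0, 0, -7], "grip": 0.24}, {"slide": [0, 0, 0], "rot": [0, 0, -7], "grip": 0.24}, {"slide": [0, 0, 0], "rot": [0, 0, -7], "grip": 0.24}, {"slide": [0, 0, 0], "rot": [0, 0, -7], "grip": 0.24}, {"slide": [0, 0, 0], "rot": [0, 0, -7], "grip": 0.24}, {"slide": [0, 0, 0], "rot": [0, 0, -5], "grip": 0.24}, {"slide": [0, 0, 0], "rot": [0, 0, 0], "grip": 0.24}, {"slide": [0, 0, 0], "rot": [0, 0, 0], "grip": 0.24}])

```text
time: 18.25
ee_pos: [0.5094, 0.0498, 0.1861]
eef_rot: [0.947, -0.321, 0.001, 0.0]
ft_force: [-1.0, 0.1, -0.6]
width: 0.0211
grip_force: 0.4
```

```bash
python3 -c "
from h import *
tq(4)"
```

```text
mean F,tz [ 0.393  0.1   -0.109  0.031] sd [0.471 0.337 0.434 0.027]
tray [-0.0781 -0.0015  0.1861] w [0.5094 0.0498 0.1861] yaw_y -127.6 q7 -2.45 f [ 1.   0.1 -0.8] tq [-0.     0.172 -0.003] wid 0.0207 t 18.45
```

>>> arm_command(steps=[{"slide": [0, 0, 0], "rot": [0, 0, 8], "grip": 0.24}, {"slide": [0, 0, 0.01], "rot": [0, 0, 0], "grip": 0.24}, {"slide": [0, 0, 0.014], "rot": [0, 0, 0], "grip": 0.24}, {"slide": [0, 0, 0.008], "rot": [0, 0, 10.5], "grip": 0.24}, {"slide": [0, 0, 0], "rot": [0, 0, 10.5], "grip": 0.24}, {"slide": [0, 0, 0], "rot": [0, 0, 10.5], "grip": 0.24}, {"slide": [0, 0, 0], "rot": [0, 0, 10.5], "grip": 0.24}, {"slide": [0, 0, 0], "rot": [0, 0, 10.5], "grip": 0.24}])

```text
time: 19.45
ee_pos: [0.5097, 0.0498, 0.2193]
eef_rot: [0.98, 0.2, 0.001, -0.0]
ft_force: [-0.9, 0.7, 0.0]
width: 0.0211
grip_force: 0.0
```

>>> arm_command(steps=[{"slide": [0, 0, 0], "rot": [0, 0, 10.5], "grip": 0.24}, {"slide": [0, 0, 0], "rot": [0, 0, 10.5], "grip": 0.24}, {"slide": [0, 0, 0], "rot": [0, 0, 10.5], "grip": 0.24}, {"slide": [0, 0, 0], "rot": [0, 0, 10.5], "grip": 0.24}, {"slide": [0, 0, 0], "rot": [0, 0, 10.5], "grip": 0.24}, {"slide": [0, 0, 0], "rot": [0, 0, 10.5], "grip": 0.24}, {"slide": [0, 0, 0], "rot": [0, 0, 10.5], "grip": 0.24}, {"slide": [0, 0, 0], "rot": [0, 0, 10.5], "grip": 0.24}])

```text
time: 20.45
ee_pos: [0.5097, 0.0498, 0.2192]
eef_rot: [0.594, 0.804, 0.001, -0.0]
ft_force: [0.0, -0.1, 0.1]
width: 0.0209
grip_force: 0.0
```

>>> arm_command(steps=[{"slide": [0, 0, 0], "rot": [0, 0, 10.5], "grip": 0.24}, {"slide": [0, 0, 0], "rot": [0, 0, 10.5], "grip": 0.24}, {"slide": [0, 0, 0], "rot": [0, 0, 10.5], "grip": 0.24}, {"slide": [0, 0, 0], "rot": [0, 0, 10.5], "grip": 0.24}, {"slide": [0, 0, 0], "rot": [0, 0, 5], "grip": 0.24}, {"slide": [0, 0, 0], "rot": [0, 0, 0], "grip": 0.24}, {"slide": [0, 0, 0], "rot": [0, 0, 0], "grip": 0.24}, {"slide": [0, 0, 0], "rot": [0, 0, 0], "grip": 0.24}])

```text
time: 21.45
ee_pos: [0.5094, 0.0498, 0.2183]
eef_rot: [0.227, 0.974, -0.0, -0.001]
ft_force: [0.6, 0.7, 0.4]
width: 0.0211
grip_force: 0.0
```

```bash
python3 -c "
from h import *
tq(4)
p=snap('wrist','w8.png');cv2.imwrite('pics/w8z.png',cv2.resize(p['pixels'][130:350,180:380],None,fx=2,fy=2)[...,::-1])
"
```

```text
mean F,tz [0.465 0.262 0.146 0.001] sd [0.494 0.271 0.425 0.022]
tray [-0.0781 -0.0015  0.218 ] w [0.5094 0.0498 0.218 ] yaw_y 63.8 q7 0.87 f [ 0.4  0.7 -0.2] tq [-0.044  0.002  0.009] wid 0.0207 t 21.65
```

View pics/w8z.png

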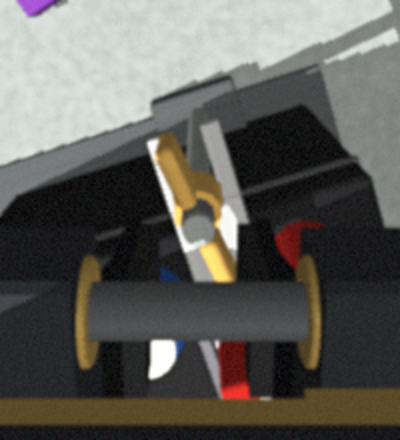

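The wings in the crop run from (165,140) to (230,280), between the fingers, and the nut has turned about 110°. Descending for the second stroke.

>>> arm_command(steps=[{"slide": [0, 0, -0.011], "rot": [0, 0, 0], "grip": 0.24}, {"slide": [0, 0, -0.011], "rot": [0, 0, 0], "grip": 0.24}, {"slide": [0, 0, -0.011], "rot": [0, 0, 0], "grip": 0.24}, {"slide": [0, 0, 0], "rot": [0, 0, -7], "grip": 0.24}, {"slide": [0, 0, 0], "rot": [0, 0, -7], "grip": 0.24}, {"slide": [0, 0, 0], "rot": [0, 0, -7], "grip": 0.24}, {"slide": [0, 0, 0], "rot": [0, 0, -7], "grip": 0.24}, {"slide": [0, 0, 0], "rot": [0, 0, -7], "grip": 0.24}])

```text
time: 22.7
ee_pos: [0.509, 0.0499, 0.184]
eef_rot: [0.51, 0.86, -0.0, -0.001]
ft_force: [0.6, 0.7, -2.2]
width: 0.021
grip_force: 1.3
```

>>> arm_command(steps=[{"slide": [0, 0, 0], "rot": [0, 0, -7], "grip": 0.24}, {"slide": [0, 0, 0], "rot": [0, 0, -7], "grip": 0.24}, {"slide": [0, 0, 0], "rot": [0, 0, -7], "grip": 0.24}, {"slide": [0, 0, 0], "rot": [0, 0, -7], "grip": 0.24}, {"slide": [0, 0, 0], "rot": [0, 0, 0], "grip": 0.24}, {"slide": [0, 0, 0], "rot": [0, 0, 0], "grip": 0.24}, {"slide": [0, 0, 0], "rot": [0, 0, 0], "grip": 0.24}, {"slide": [0, 0, 0], "rot": [0, 0, 0], "grip": 0.24}])

```text
time: 23.7
ee_pos: [0.5094, 0.0497, 0.185]
eef_rot: [0.701, 0.713, 0.0, -0.001]
ft_force: [0.1, -0.1, -0.4]
width: 0.0211
grip_force: 0.2
```

```bash
python3 -c "
from h import *
tq(6)"
```

```text
mean F,tz [ 0.277  0.272 -0.478  0.006] sd [0.742 0.838 0.297 0.053]
tray [-0.0781 -0.0016  0.1851] w [0.5094 0.0497 0.1851] yaw_y 0.9 q7 -0.22 f [-0.8 -0.3 -0.6] tq [-0.141  0.104 -0.056] wid 0.021 t 24.0
```

>>> arm_command(steps=[{"slide": [0, 0, 0], "rot": [0, 0, -4], "grip": 0.24}, {"slide": [0, 0, 0], "rot": [0, 0, -4], "grip": 0.24}, {"slide": [0, 0, 0], "rot": [0, 0, -4], "grip": 0.24}, {"slide": [0, 0, 0], "rot": [0, 0, -4], "grip": 0.24}, {"slide": [0, 0, 0], "rot": [0, 0, -4], "grip": 0.24}, {"slide": [0, 0, 0], "rot": [0, 0, -4], "grip": 0.24}, {"slide": [0, 0, 0], "rot": [0, 0, -4], "grip": 0.24}, {"slide": [0, 0, 0], "rot": [0, 0, -4], "grip": 0.24}])

```text
time: 25.0
ee_pos: [0.5093, 0.0497, 0.1848]
eef_rot: [0.871, 0.491, 0.0, -0.001]
ft_force: [-0.1, -0.0, -1.3]
width: 0.0204
grip_force: 1.2
```

```bash
python3 -c "
from h import *
st()"
```

```text
tray [-0.0782 -0.0016  0.1848] w [0.5093 0.0497 0.1848] yaw_y -31.3 q7 -0.78 f [-0.1 -0.  -1.3] tq [-0.1   -0.004  0.045] wid 0.0204 t 25.0
```

>>> arm_command(steps=[{"slide": [0, 0, 0], "rot": [0, 0, -4], "grip": 0.24}, {"slide": [0, 0, 0], "rot": [0, 0, -4], "grip": 0.24}, {"slide": [0, 0, 0], "rot": [0, 0, -4], "grip": 0.24}, {"slide": [0, 0, 0], "rot": [0, 0, -4], "grip": 0.24}, {"slide": [0, 0, 0], "rot": [0, 0, -4], "grip": 0.24}, {"slide": [0, 0, 0], "rot": [0, 0, -4], "grip": 0.24}, {"slide": [0, 0, 0], "rot": [0, 0, -4], "grip": 0.24}, {"slide": [0, 0, 0], "rot": [0, 0, -4], "grip": 0.24}])

```text
time: 26.0
ee_pos: [0.5092, 0.0497, 0.1848]
eef_rot: [0.973, 0.231, 0.0, -0.0]
ft_force: [1.2, -0.3, -1.7]
width: 0.0209
grip_force: 2.0
```

```bash
python3 -c "
from h import *
tq(5)"
```

```text
mean F,tz [ 0.159 -0.093 -1.653  0.027] sd [0.281 0.401 0.362 0.026]
tray [-0.0782 -0.0015  0.185 ] w [0.5093 0.0498 0.185 ] yaw_y -63.0 q7 -1.33 f [-0.1 -0.2 -1.6] tq [-0.173  0.178  0.012] wid 0.0211 t 26.25
```

>>> arm_command(steps=[{"slide": [0, 0, 0], "rot": [0, 0, -3], "grip": 0.24}, {"slide": [0, 0, 0], "rot": [0, 0, -3], "grip": 0.24}, {"slide": [0, 0, 0], "rot": [0, 0, -3], "grip": 0.24}, {"slide": [0, 0, 0], "rot": [0, 0, -3], "grip": 0.24}, {"slide": [0, 0, 0], "rot": [0, 0, -3], "grip": 0.24}, {"slide": [0, 0, 0], "rot": [0, 0, -3], "grip": 0.24}, {"slide": [0, 0, 0], "rot": [0, 0, -3], "grip": 0.24}, {"slide": [0, 0, 0], "rot": [0, 0, -3], "grip": 0.24}])

```text
time: 27.25
ee_pos: [0.5091, 0.0498, 0.1847]
eef_rot: [1.0, 0.025, 0.0, -0.0]
ft_force: [0.2, 0.4, -4.2]
width: 0.0211
grip_force: 3.4
```

```bash
python3 -c "
from h import *
tq(5)"
```

```text
mean F,tz [ 0.033  0.326 -3.643  0.059] sd [0.502 0.784 0.608 0.037]
tray [-0.0783 -0.0016  0.1848] w [0.5092 0.0498 0.1848] yaw_y -87.0 q7 -1.75 f [ 0.8  0.8 -3.2] tq [-0.033  0.175 -0.003] wid 0.0212 t 27.5
```

>>> arm_command(steps=[{"slide": [0, 0, 0], "rot": [0, 0, -2], "grip": 0.24}, {"slide": [0, 0, 0], "rot": [0, 0, -2], "grip": 0.24}, {"slide": [0, 0, 0], "rot": [0, 0, -2], "grip": 0.24}, {"slide": [0, 0, 0], "rot": [0, 0, -2], "grip": 0.24}, {"slide": [0, 0, 0], "rot": [0, 0, -2], "grip": 0.24}, {"slide": [0, 0, 0], "rot": [0, 0, -2], "grip": 0.24}, {"slide": [0, 0, 0], "rot": [0, 0, -2], "grip": 0.24}, {"slide": [0, 0, 0], "rot": [0, 0, -2], "grip": 0.24}])

```text
time: 28.5
ee_pos: [0.5092, 0.0498, 0.1849]
eef_rot: [0.993, -0.115, 0.001, -0.0]
ft_force: [-0.0, -0.4, -7.4]
width: 0.0209
grip_force: 4.7
```

```bash
python3 -c "
from h import *
tq(10)"
```

```text
mean F,tz [-1.809  0.245 -5.643  0.108] sd [0.663 0.494 0.548 0.028]
tray [-0.0782 -0.0015  0.1851] w [0.5093 0.0498 0.1851] yaw_y -103.1 q7 -2.03 f [-1.7 -0.4 -5.6] tq [0.004 0.627 0.147] wid 0.0207 t 29.0
```

>>> arm_command(steps=[{"slide": [0, 0, 0], "rot": [0, 0, -2], "grip": 0.24}, {"slide": [0, 0, 0], "rot": [0, 0, -2], "grip": 0.24}, {"slide": [0, 0, 0], "rot": [0, 0, -2], "grip": 0.24}, {"slide": [0, 0, 0], "rot": [0, 0, -2], "grip": 0.24}, {"slide": [0, 0, 0], "rot": [0, 0, -2], "grip": 0.24}, {"slide": [0, 0, 0], "rot": [0, 0, 0], "grip": 0.24}, {"slide": [0, 0, 0], "rot": [0, 0, 0], "grip": 0.24}, {"slide": [0, 0, 0], "rot": [0, 0, 0], "grip": 0.24}])

```text
time: 30.0
ee_pos: [0.5093, 0.0498, 0.185]
eef_rot: [0.98, -0.2, 0.001, -0.0]
ft_force: [-2.1, 0.4, -7.3]
width: 0.0207
grip_force: 4.7
```

```bash
python3 -c "
from h import *
tq(16)"
```

```text
mean F,tz [-2.172  0.527 -6.227  0.13 ] sd [0.554 0.499 0.362 0.032]
tray [-0.0781 -0.0015  0.185 ] w [0.5094 0.0498 0.185 ] yaw_y -113.1 q7 -2.2 f [-2.7  0.3 -6. ] tq [0.159 0.72  0.132] wid 0.0212 t 30.8
```

>>> arm_command(steps=[{"slide": [0, 0, 0], "rot": [0, 0, 0], "grip": 0.24}, {"slide": [0, 0, 0], "rot": [0, 0, 0], "grip": 0.24}, {"slide": [0, 0, 0], "rot": [0, 0, 0], "grip": 0.24}, {"slide": [0, 0, 0], "rot": [0, 0, 0], "grip": 0.24}, {"slide": [0, 0, 0], "rot": [0, 0, -2], "grip": 0.24}, {"slide": [0, 0, 0], "rot": [0, 0, -2], "grip": 0.24}, {"slide": [0, 0, 0], "rot": [0, 0, -2], "grip": 0.24}, {"slide": [0, 0, 0], "rot": [0, 0, -2], "grip": 0.24}])

```text
time: 31.8
ee_pos: [0.5093, 0.0498, 0.1849]
eef_rot: [0.963, -0.269, 0.001, 0.0]
ft_force: [-1.8, 1.2, -7.0]
width: 0.021
grip_force: 6.8
```

```bash
python3 -c "
from h import *
print(sensors.read_state()['torque'][2])
tq(2);tq(14)"
```

```text
0.1939920006533757
mean F,tz [-2.306  1.254 -7.588  0.159] sd [0.585 0.172 0.224 0.03 ]
tray [-0.0782 -0.0015  0.185 ] w [0.5093 0.0498 0.185 ] yaw_y -121.2 q7 -2.34 f [-2.9  1.4 -7.8] tq [0.154 0.728 0.129] wid 0.0208 t 31.9
mean F,tz [-2.334  0.903 -7.352  0.158] sd [0.539 0.507 0.632 0.019]
tray [-0.0782 -0.0015  0.185 ] w [0.5093 0.0498 0.185 ] yaw_y -121.1 q7 -2.34 f [-2.6  0.8 -7.6] tq [0.222 0.722 0.151] wid 0.0211 t 32.6
```

Static torque is 0.158 N m, so the nut is snug. Backing the fingers off and lifting away.

>>> arm_command(steps=[{"slide": [0, 0, 0], "rot": [0, 0, 7], "grip": 0.24}, {"slide": [0, 0, 0], "rot": [0, 0, 7], "grip": 0.24}, {"slide": [0, 0, 0], "rot": [0, 0, 7], "grip": 0.24}, {"slide": [0, 0, 0], "rot": [0, 0, 0], "grip": 0.24}, {"slide": [0, 0, 0.012], "rot": [0, 0, 0], "grip": 0.24}, {"slide": [0, 0, 0.02], "rot": [0, 0, 0], "grip": 0.24}, {"slide": [0, 0, 0.03], "rot": [0, 0, 0], "grip": 0.24}, {"slide": [0, 0, 0.03], "rot": [0, 0, 0], "grip": 0.24}])

```text
time: 33.6
ee_pos: [0.5097, 0.0498, 0.2792]
eef_rot: [0.996, -0.089, 0.002, -0.0]
ft_force: [-0.0, -0.3, -0.2]
width: 0.0207
grip_force: 0.0
```

>>> arm_command(steps=[{"slide": [0, 0, 0.03], "rot": [0, 0, 0], "grip": 0.24}, {"slide": [-0.02, 0.03, 0.01], "rot": [0, 0, 0], "grip": 0.24}, {"slide": [-0.02, 0.03, 0], "rot": [0, 0, 0], "grip": 0.24}, {"slide": [-0.02, 0.03, 0], "rot": [0, 0, 0], "grip": 0.24}, {"slide": [0, 0.03, 0], "rot": [0, 0, 0], "grip": 0.24}, {"slide": [0, 0, 0], "rot": [0, 0, 0], "grip": 0.24}, {"slide": [0, 0, 0], "rot": [0, 0, 0], "grip": 0.24}, {"slide": [0, 0, 0], "rot": [0, 0, 0], "grip": 0.24}])

```text
time: 34.6
ee_pos: [0.4497, 0.1688, 0.3173]
eef_rot: [0.996, -0.089, 0.001, -0.0]
ft_force: [-1.5, -0.4, -0.7]
width: 0.0206
grip_force: 0.0
```

Run:
```python
from h import *
st();a=snap('scene')['pixels'][150:300,190:330];b=snap('side')['pixels'][160:310,205:365]
cv2.imwrite('pics/fin.png',np.hstack([cv2.resize(x,(395,400),interpolation=cv2.INTER_CUBIC) for x in(a,b)])[...,::-1])
```

```text
tray [-0.1563  0.1063  0.3173] w [0.4497 0.1688 0.3173] yaw_y -100.2 q7 -2.2 f [-1.5 -0.4 -0.7] tq [-0.103  0.1   -0.026] wid 0.0206 t 34.6
```

View pics/fin.png

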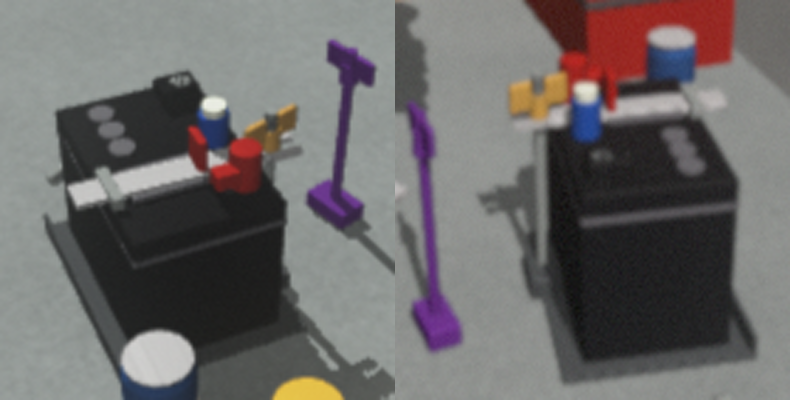

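The final views show the bar home, with the nut at (272,128) in the left crop and (538,95) in the right sitting low on it. The purple part, jar and can look undisturbed, and the arm is clear.

```bash
python3 -c "
from h import *
print(order.close_job())"
```

```text
the job is handed in; nothing more can be done
None
```

I pushed the bar home to a hard stop and tightened the wing nut until I read about 0.16 N m (about 6 N at a wing end). Then I let go, moved the arm clear and handed the job in at about 35 s; no verdict came back.

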